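# Bolt the belt jig's hold-down bar shut

### The job

Lock the hold-down bar of the belt jig: press the long bar of the spring safety catch down with one fingertip and, keeping it down, push the bolt's upright tab with the other fingertip until the bolt is fully home in its keeper. Then let the catch spring back up, so that the bolt is locked there, and draw the hand clear. Leave everything else on the jig and the table where it is.

Things in the scene. Friction and masses are not known exactly. Their poses are not given: they have to be found in the camera images.
- jig: Belt jig screwed to the table: aluminium base, blue belt piece at the back under a steel hold-down bar, bolt and catch along the front. Origin on the table below the bolt's tab as it starts; z up, x from catch across the bolt to the belt, y along the bolt towards its keeper (the way it slides home). Turned up to 0.5 rad. Bolt straps are 38 mm high; loose things stand on the belt, x above 55 mm.
- press_bar (a point): Middle of the top of the catch's press bar: flat steel, 30 mm wide (jig x), 120 long (jig y), top 55 mm above the table when up; runs beside the bolt on its -x side. Sprung: 4 N to start, 7 N at the bottom, 12 mm straight down. Its tooth blocks the bolt's teeth until it is over 5 mm down (8 to 10 is sure) and wherever it is let up. The point moves with it; a fingertip can slide along it.
- thumb_tab (a point): Middle of the top edge of the rear face (the face to push, towards jig +y) of the bolt's upright steel tab: 30 mm wide (jig x), 8 thick (jig y), top 70 mm above the table; the bolt below it is 32 mm high. At the start 60 mm in +x and 9 mm in -y of the press bar's middle; the gap between bar and tab is 30 mm wide and open down to 31 mm. Behind the tab it is clear above 38 mm. Moves with the bolt.
- catch (a joint): How far the press bar is down: 0 up (locking), 0.012 m fully down; the bolt is free above 0.005.
- bolt (a joint): How far the bolt has slid: 0 drawn back (start, up to 1 mm), 0.048 m fully home in the keeper, against its stop. It stays where it is left and takes about 3 N to slide; the catch can rise only at 0, 0.016, 0.032 and 0.048 (within 2 mm).
- module: spare blue belt module, 62 x 44 x 14 mm, lying on the belt of the jig; origin at the centre of its underside. Bystander, to be left where it is.
- drift: upright steel drift, 16 mm across, 75 mm tall, standing on the belt of the jig; origin at the centre of its underside. Bystander, to be left where it is.
- grease: small jar, 48 mm across, 70 mm tall, standing on the belt of the jig; origin at the centre of its underside. Bystander, to be left where it is.
- hammer: hammer with a wooden handle, 280 mm long, lying on the table to one side; origin at the centre of its underside. Bystander, to be left where it is.
- mug: white mug, 80 mm across, 90 mm tall, on the table to one side; origin at the centre of its underside. Bystander, to be left where it is.
- driver: screwdriver with a black handle, lying on the table to one side; origin at the centre of its underside. Bystander, to be left where it is.
- pinbox: open blue box, 130 x 100 x 60 mm, on the table to one side; origin at the centre of its underside. Bystander, to be left where it is.
- bush: loose steel bush (ring), 24 mm across, 20 mm tall, standing on the jig's base near the rear end of the press bar; origin at the centre of its underside. Bystander, to be left where it is.

How it is judged:
By the outcome, as a careful person would: the job done as asked, in the order asked, and still so for the second after the job is handed in, with the robot touching nothing.
It also fails if it takes over 35 s, if anything falls off the work surface, if the arm or the gripper's body presses on something with over 40 N, if the wrist force passes 120 N, or if a joint passes its speed limit or range.

### The arm

A 6-joint arm with a two-finger parallel gripper is mounted at the origin on the work surface. World frame = base frame: x ahead of the robot, y to its left, z up, the work surface at z = 0. Lengths are in m, angles in rad, forces in N, time in s.
With the tool pointing down it reaches from about 0.3 to 0.85 m from the base axis. Payload 4.2 kg.
Tool frame: the origin (TCP) lies at the very end of the fingers, on their centre line; the grasp point (between the pads) lies 19 mm behind it (ctrl.grasp_offset is the distance from the TCP to the grasp point, in m); z points along the fingers, y is the direction in which the jaws open and shut (so a half turn about z gives the same grasp; the last joint's range is limited). The gripper opens to 91 mm and grips with 3 to 60 N. Pads are 32 mm wide; open, the fingers measure 118 mm over their backs; the gripper's body (76 mm by 178 mm) begins 60 mm behind the grasp point.
Start: joints at [-0.02, 0.32, 1.565, -0, 1.257, -0.02], TCP at [0.575, 0, 0.214] pointing down, gripper open.
Joint ranges: [-3.11, 3.11], [-0.84, 2.01], [0.21, 2.61], [-1.34, 4.49], [0.05, 2.63], [-2.56, 2.56]. Speed limits (rad/s): [2.57, 2.57, 3.14, 3.14, 3.14, 3.14].

### API

Orientations are given as a 3x3 rotation matrix whose columns are the frame's x, y, z axes.
In Python, from plant import ctrl, camera, get_calibration, ticket gives the robot as it stands.
- The arm moves only by the tool carry_out, never from a script. Its arguments are lists of equal length, an entry for each row: "xyz": the shift along the world's x, y, z in m, a list of three; "turn": the turn, a rotation vector about the world's x, y, z in degrees, a list of three. In form: {"xyz": [[tx, ty, tz], ...], "turn": [[wx, wy, wz], ...]}. A call has 1 to 10 rows; each row shifts and turns the pose as measured when the row begins; what a row does not reach is not made up. A row lasts 1/12 s, in which the tool goes at most 41.7 mm and 7.16 degrees, less where a joint would pass 70% of its speed; a pose out of reach is approached as far as the arm can. A call with a gripper value outside its range is refused whole. "claw" is the closure, from 0 (fully open) to 1 (shut), set as the call begins (left out, the last holds). The fingers move at their own pace and stop on an object; "force" is the grip in N (left out, the last holds). Time passes only in rows, so rows that do not move let the fingers close. It gives the time, the measured TCP pose, the force and the opening at its end, in the units of the state.
- ctrl.read_state(): the state, without advancing time (a new reading comes with each control period).
- camera(name): name is "scene" or "side" or "wrist"; returns the picture (420x560x3 uint8, blue, green, red); there is no depth.
- get_calibration(name): a dict with "fovy" (degrees; the focal length in pixels is half the picture's height over the tangent of half this angle, whatever the lens; pixels are square), "cx", "cy" (the principal point, pixels), "R" (3x3) and "t" (3): a world point X has camera coordinates R X + t. Camera axes: x right, y down, z forward; pixel columns grow to the right and rows downward; lengths in m; the calibration is good to about 2 mm. A picture is of the moment at which its call begins: read the wrist's pose just before it. get_calibration takes no time and is no camera call; for the wrist camera it gives the pose at the moment of the call.
- ticket.sign_off(): hands the job in, once; it reports no verdict.
The state is a dict: "t": time; "joint_pos": joint angles; "qd": joint speeds; "effort": joint torques, N m; "tcp_pos": TCP position; "eef_rot": TCP orientation; "wrist_force": force on the tool from outside, world axes, zero at the start; "torque": the same for the moment, N m; "finger_gap": finger opening in m.
Only numpy, scipy, OpenCV 4.12 (cv2) and the standard library are available. Lean on these libraries where they do the work, as an engineer would, in place of code of your own. Each camera call takes 0.05 s, during which the arm holds its last target. There are 200 camera calls.

## Working session

There is one attempt and no reset: what is moved stays moved. The work goes in short steps, Python scripts to look and compute and a tool call to move; the robot and the scene stay as the last step left them, time stands still between calls to the robot, and variables do not carry over. Pictures are saved under pics/ and viewed, about 8 in all and at most 12, crops included, and the job is handed in when it is done.

Besides the shell and the picture viewer there is one more tool, called after "Emit:" as name(argument=value, ...) on one line, values as JSON. carry_out: Moves the arm, as the interface text tells. Its arguments: {"type":"object","properties":{"xyz":{"type":"array","items":{"type":"array","items":{"type":"number"}}},"turn":{"type":"array","items":{"type":"array","items":{"type":"number"}}},"claw":{"type":"number"},"force":{"type":"number"}},"required":["xyz","turn"]}

```bash
mkdir -p pics; ls
python3 - <<'E'
from plant import ctrl,camera,get_calibration
import cv2,numpy as np
s=ctrl.read_state();print(s['t'],s['tcp_pos'],s['eef_rot'],s['finger_gap'],s['wrist_force'])
for n in ['scene','side','wrist']:
    c=get_calibration(n);print(n,c)
    cv2.imwrite(f'pics/{n}0.png',camera(n))
E
```

```text
pics
0.0 [5.74492624e-01 6.58260940e-06 2.13116965e-01] [[-6.57414499e-06  9.99998379e-01 -1.80056879e-03]
 [ 9.99999999e-01  6.63472719e-06  3.36401729e-05]
 [ 3.36520647e-05 -1.80056856e-03 -9.99998378e-01]] 0.09129850935994757 [-0.25426921 -0.3838205  -0.59611623]
scene {'fovy': 55.062367309430165, 'cx': 281.0397502967183, 'cy': 210.25117517695128, 'R': array([[ 0.15489681,  0.9879189 ,  0.00481957],
       [ 0.66293703, -0.10032309, -0.74192302],
       [-0.73247626,  0.11811658, -0.67046775]]), 't': array([-0.10945615, -0.33858922,  1.63018664])}
side {'fovy': 55.64017056968761, 'cx': 273.4851360584726, 'cy': 209.39544479103313, 'R': array([[ 0.98453466, -0.17506346, -0.00665545],
       [-0.1310975 , -0.71101129, -0.69085193],
       [ 0.11621083,  0.68104018, -0.72296564]]), 't': array([-0.58262871,  0.15226574,  1.15812845])}
wrist {'fovy': 62.921015382912216, 'cx': 279.1436363100594, 'cy': 209.2406844869597, 'R': array([[ 9.99996622e-01,  1.39828925e-04, -2.59547243e-03],
       [ 8.39817424e-04, -9.62375453e-01,  2.71721885e-01],
       [-2.45982438e-03, -2.71723147e-01, -9.62372319e-01]]), 't': array([-0.57336954, -0.03063324,  0.39167647])}
```

View pics/scene0.png

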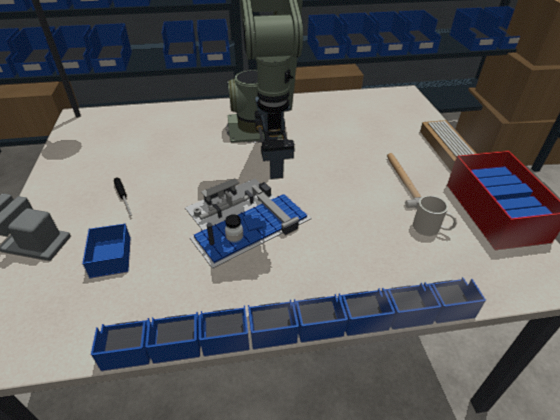

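View pics/side0.png

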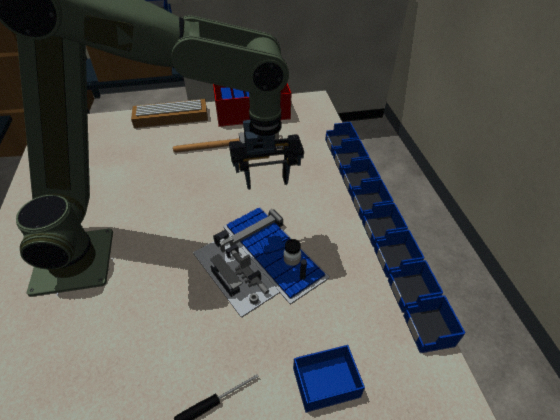

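View pics/wrist0.png

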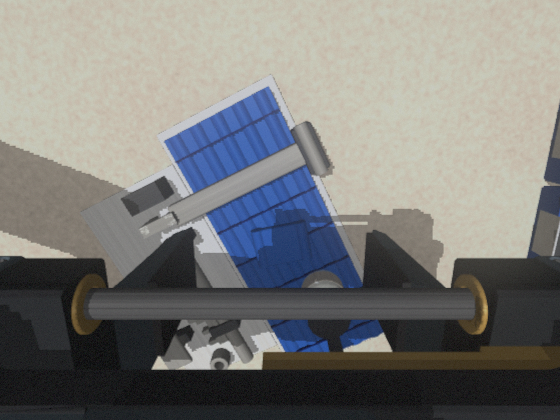

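Run:
```python
import cv2,numpy as np
a=cv2.imread('pics/scene0.png')[165:265,170:320];b=cv2.imread('pics/side0.png')[200:320,185:335]
f=lambda i,k:cv2.resize(i,None,fx=k,fy=k,interpolation=cv2.INTER_CUBIC)
b=f(b,5);cv2.imwrite('pics/sidec.png',b);cv2.imwrite('pics/scenec.png',f(a,5))
```

```text
(no output)
```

View pics/sidec.png

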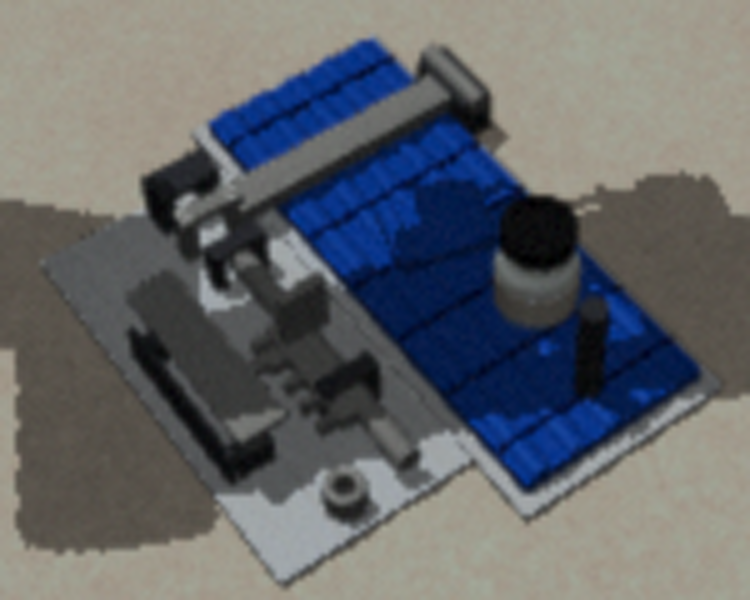

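View pics/scenec.png

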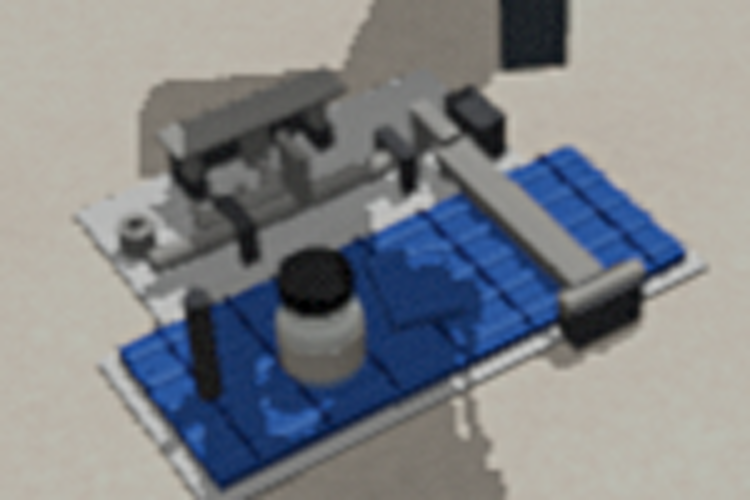

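```bash
cat > h.py <<'E'
import numpy as np,cv2
from plant import ctrl,camera,get_calibration
def ray(c,uv):
    f=210/np.tan(np.radians(c['fovy']/2))
    d=c['R'].T@np.array([(uv[0]-c['cx'])/f,(uv[1]-c['cy'])/f,1.])
    return -c['R'].T@c['t'],d/np.linalg.norm(d)
def tri(*obs):
    A=np.zeros((3,3));b=np.zeros(3);R=[ray(*o) for o in obs]
    for o,d in R:
        P=np.eye(3)-np.outer(d,d);A+=P;b+=P@o
    X=np.linalg.solve(A,b);return X,[np.linalg.norm((np.eye(3)-np.outer(d,d))@(X-o)) for o,d in R]
def plane(c,uv,z):
    o,d=ray(c,uv);return o+d*(z-o[2])/d[2]
def proj(c,X):
    f=210/np.tan(np.radians(c['fovy']/2));p=c['R']@X+c['t'];return np.array([c['cx']+f*p[0]/p[2],c['cy']+f*p[1]/p[2]])
E
python3 - <<'E'
from h import *
a,b=get_calibration('side'),get_calibration('scene')
for n,s,c in [('bar-',(260,423),(170,143)),('bar+',(152,283),(338,78)),('tab',(312,280),(298,138)),('bush',(345,483),(138,225))]:
    X,e=tri((a,(184.6+s[0]/5,199.6+s[1]/5)),(b,(169.6+c[0]/5,164.6+c[1]/5)));print(n,X.round(4),np.round(e,4))
E
```

```text
bar- [ 0.4603 -0.2     0.0545] [0.0022 0.0022]
bar+ [ 0.4106 -0.0951  0.0525] [0.0001 0.0001]
tab [ 0.4966 -0.1248  0.0754] [0.0014 0.0014]
bush [ 0.4998 -0.224   0.0244] [0.0013 0.0013]
```

Emit:
carry_out(xyz=[[-0.01,-0.027,-0.01],[-0.01,-0.027,-0.01],[-0.01,-0.027,-0.01],[-0.01,-0.027,-0.01],[-0.01,-0.027,-0.01],[-0.01,-0.027,-0.01],[-0.008,-0.026,-0.01],[-0.007,-0.025,-0.01],[0,0,0]], turn=[[0,0,3.2],[0,0,3.2],[0,0,3.2],[0,0,3.2],[0,0,3.2],[0,0,3.2],[0,0,3.2],[0,0,3.2],[0,0,0]], claw=0.49)

```text
t: 0.9
tcp_pos: [0.4953, -0.2186, 0.1283]
eef_rot: [[-0.458, 0.889, -0.003], [0.889, 0.458, 0.004], [0.005, -0.001, -1.0]]
wrist_force: [-0.3, -0.7, -0.6]
finger_gap: 0.0468
```

Run:
```python
from h import *
s=ctrl.read_state();c=get_calibration('wrist');print(s['t'],s['tcp_pos'],s['eef_rot'].round(4).tolist() if hasattr(s['eef_rot'],'round') else s['eef_rot'],s['finger_gap'],s['wrist_force'])
i=camera('wrist');cv2.imwrite('pics/w1.png',i);np.savez('w1.npz',**c)
j=cv2.resize(i[0:330,60:500],(800,600),interpolation=cv2.INTER_CUBIC);cv2.imwrite('pics/w1c.png',j)
for X in ([.436,-.148,.055],[.494,-.13,.07]): print(proj(c,np.array(X)))
```

```text
0.9 [ 0.49526906 -0.21860851  0.12825629] [[-0.4584, 0.8887, -0.0026], [0.8887, 0.4584, 0.0037], [0.0045, -0.0006, -1.0]] 0.046805859629248985 [-0.2946943  -0.66497182 -0.63752746]
[249.95166205  93.46374851]
[341.64688993 109.51914437]
```

View pics/w1c.png

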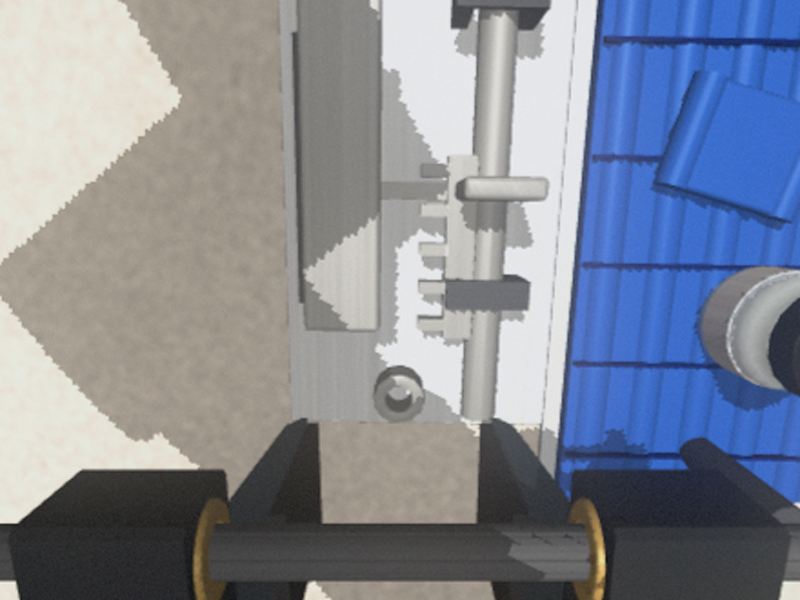

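Run:
```python
from h import *
c=dict(np.load('w1.npz'));P=lambda u,v,z:plane(c,(59.8+u*.55,v*.55-.2),z)
t=P(506,199,.07);b=[P(305,329,.055),P(379,329,.055),P(380,5,.055),P(300,5,.055)]
print('tab',t.round(4),'tabedge',P(465,199,.07).round(4),P(548,199,.07).round(4));print(np.round(b,4))
for n,(p,q) in {'barR':(b[1],b[2]),'barL':(b[0],b[3]),'rodL':(P(463,410,.03),P(478,20,.03)),'rodR':(P(496,410,.03),P(516,20,.03)),'belt':(P(560,470,.02),P(604,5,.02))}.items():
    d=q-p;print(n,np.arctan2(-d[0],d[1]).round(4),np.linalg.norm(d).round(4))
R=ctrl.read_state()['eef_rot'];R=np.array(R);print('tool yaw',np.arctan2(R[1,1],R[0,1]))
```

```text
tab [ 0.4919 -0.1309  0.07  ] tabedge [ 0.4791 -0.1375  0.07  ] [ 0.505  -0.1241  0.07  ]
[[ 0.4478 -0.2092  0.055 ]
 [ 0.4739 -0.1957  0.055 ]
 [ 0.4227 -0.0935  0.055 ]
 [ 0.3979 -0.1062  0.055 ]]
barR 0.4649 0.1144
barL 0.4515 0.1144
rodL 0.4672 0.1581
rodR 0.4692 0.1581
belt 0.4577 0.1998
tool yaw 0.4744025251648536
```

Emit:
carry_out(xyz=[[-0.006,0.016,-0.016],[-0.006,0.016,-0.016],[-0.005,0.014,-0.016],[-0.003,0.008,-0.016],[0,0,0],[0,0,0]], turn=[[0,0,-0.3],[0,0,-0.2],[0,0,0],[0,0,0],[0,0,0],[0,0,0]])

```text
t: 1.45
tcp_pos: [0.4783, -0.1589, 0.0654]
eef_rot: [[-0.444, 0.896, 0.005], [0.896, 0.444, 0.005], [0.002, 0.006, -1.0]]
wrist_force: [0.2, -0.5, -0.1]
finger_gap: 0.0468
```

Run:
```python
from h import *
s=ctrl.read_state();R=np.array(s['eef_rot']);print(s['t'],s['tcp_pos'],R.round(4).tolist(),s['finger_gap'],np.round(s['wrist_force'],2))
y=.464;J=np.array([[np.cos(y),np.sin(y),0],[-np.sin(y),np.cos(y),0],[0,0,1]]);print('jig rel tab',J@(s['tcp_pos']-np.array([.4918,-.1305,0])))
i=camera('wrist');cv2.imwrite('pics/w2.png',i)
j=cv2.resize(i[0:330,60:500],(800,600),interpolation=cv2.INTER_CUBIC);cv2.imwrite('pics/w2c.png',j)
```

```text
1.45 [ 0.47827431 -0.15890083  0.06541458] [[-0.4436, 0.8962, 0.0048], [0.8962, 0.4436, 0.0047], [0.0021, 0.0064, -1.0]] 0.04677208960557749 [ 0.18 -0.48 -0.05]
jig rel tab [-0.0248058  -0.01934486  0.06541458]
```

View pics/w2c.png

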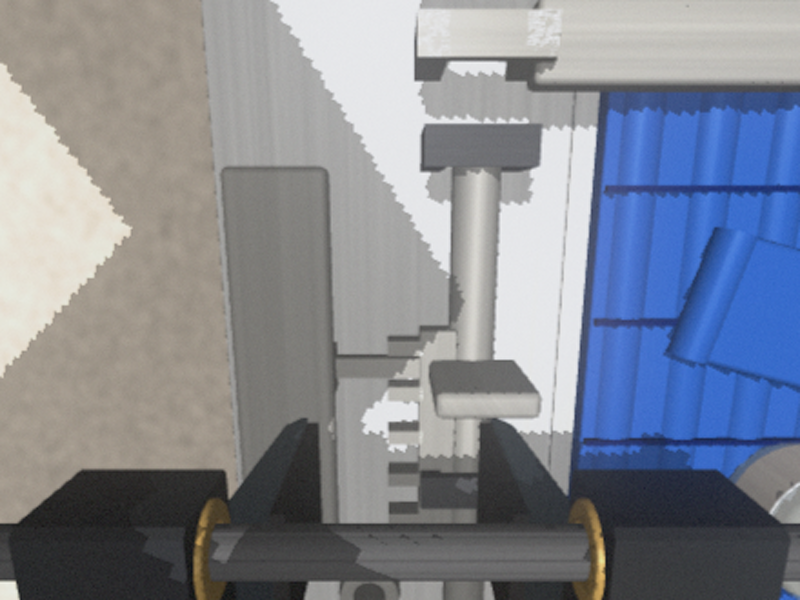

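Emit:
carry_out(xyz=[[-0.002,-0.002,-0.002],[-0.002,-0.002,-0.004],[0,0,-0.005],[0,0,-0.005],[0,0,-0.004],[0,0,0]], turn=[[0,0,0],[0,0,0],[0,0,0],[0,0,0],[0,0,0],[0,0,0]])

```text
t: 2.0
tcp_pos: [0.478, -0.165, 0.0483]
eef_rot: [[-0.441, 0.898, 0.013], [0.898, 0.441, 0.003], [-0.003, 0.013, -1.0]]
wrist_force: [-1.2, 1.9, 4.5]
finger_gap: 0.0465
```

Emit:
carry_out(xyz=[[0,0,-0.003],[0,0,-0.001],[0,0,0]], turn=[[-0.3,0.6,0],[0,0,0],[0,0,0]])

```text
t: 2.25
tcp_pos: [0.478, -0.1651, 0.045]
eef_rot: [[-0.44, 0.898, 0.002], [0.898, 0.44, -0.002], [-0.002, 0.001, -1.0]]
wrist_force: [-0.7, 1.4, 6.2]
finger_gap: 0.0465
```

Emit:
carry_out(xyz=[[-0.0022,0.0045,0],[-0.0022,0.0045,0],[-0.0022,0.0045,0],[-0.0022,0.0045,0],[-0.0022,0.0045,0],[-0.0022,0.0045,0]], turn=[[0,0,0],[0,0,0],[0,0,0],[0,0,0],[0,0,0],[0,0,0]])

```text
t: 2.75
tcp_pos: [0.476, -0.1507, 0.0504]
eef_rot: [[-0.449, 0.893, 0.028], [0.893, 0.449, -0.028], [-0.037, 0.012, -0.999]]
wrist_force: [1.5, -4.8, 3.4]
finger_gap: 0.0466
```

Emit:
carry_out(xyz=[[0.001,-0.002,-0.003],[0,0,-0.002],[0,0,0]], turn=[[1.6,1.5,0],[0,0,0],[0,0,0]])

```text
t: 3.0
tcp_pos: [0.4776, -0.1529, 0.0468]
eef_rot: [[-0.449, 0.893, 0.004], [0.893, 0.449, -0.0], [-0.002, 0.003, -1.0]]
wrist_force: [-1.9, 2.5, 4.6]
finger_gap: 0.0465
```

Emit:
carry_out(xyz=[[0,0,-0.002],[-0.0015,0.003,-0.0005],[-0.0015,0.003,-0.001],[-0.0015,0.003,-0.001]], turn=[[0,0,0],[0.2,0.1,0],[0.3,0.15,0],[0.3,0.15,0]])

```text
t: 3.33
tcp_pos: [0.4772, -0.1486, 0.0445]
eef_rot: [[-0.453, 0.892, 0.008], [0.892, 0.453, 0.002], [-0.001, 0.008, -1.0]]
wrist_force: [0.2, -4.8, 7.0]
finger_gap: 0.0465
```

Emit:
carry_out(xyz=[[-0.004,-0.002,0],[-0.005,0,-0.0005],[-0.004,0.003,-0.0005]], turn=[[0,0.2,0],[0.2,0.1,0],[0.2,0.1,0]])

```text
t: 3.58
tcp_pos: [0.4721, -0.1506, 0.0464]
eef_rot: [[-0.453, 0.892, 0.02], [0.892, 0.453, 0.002], [-0.008, 0.018, -1.0]]
wrist_force: [4.0, -5.5, 3.8]
finger_gap: 0.0466
```

Emit:
carry_out(xyz=[[-0.001,0.001,-0.003],[-0.004,0.006,-0.002],[-0.004,0.006,-0.0015],[-0.004,0.006,-0.0015]], turn=[[0,1.2,0],[0.5,0.4,0],[0.5,0.4,0],[0.5,0.4,0]])

```text
t: 3.92
tcp_pos: [0.4688, -0.1405, 0.0433]
eef_rot: [[-0.458, 0.889, 0.002], [0.889, 0.458, 0.007], [0.005, 0.005, -1.0]]
wrist_force: [1.0, -8.4, 7.7]
finger_gap: 0.0469
```

Emit:
carry_out(xyz=[[-0.005,0.006,0.0003],[-0.005,0.006,-0.0005],[-0.005,0.006,-0.001]], turn=[[0.3,0.3,-0.2],[0.4,0.4,0],[0.4,0.4,0]])

```text
t: 4.17
tcp_pos: [0.464, -0.1305, 0.0458]
eef_rot: [[-0.46, 0.888, 0.008], [0.888, 0.46, 0.008], [0.004, 0.011, -1.0]]
wrist_force: [3.2, -6.4, 4.1]
finger_gap: 0.0463
```

Emit:
carry_out(xyz=[[-0.005,0.006,-0.0015],[-0.005,0.006,-0.001],[-0.005,0.006,-0.001]], turn=[[0.3,0.7,-0.2],[0.3,0.5,0],[0.3,0.5,0]])

```text
t: 4.42
tcp_pos: [0.459, -0.1199, 0.046]
eef_rot: [[-0.461, 0.887, 0.002], [0.887, 0.461, 0.007], [0.005, 0.005, -1.0]]
wrist_force: [3.3, -6.7, 3.3]
finger_gap: 0.0466
```

Emit:
carry_out(xyz=[[-0.005,0.005,-0.002],[-0.005,0.006,-0.0015],[-0.005,0.006,-0.001]], turn=[[0.3,0.5,-0.2],[0.3,0.5,0],[0.3,0.5,0]])

```text
t: 4.67
tcp_pos: [0.457, -0.1153, 0.0459]
eef_rot: [[-0.466, 0.885, 0.007], [0.885, 0.466, -0.005], [-0.008, 0.004, -1.0]]
wrist_force: [6.0, -29.8, -7.4]
finger_gap: 0.0463
```

Run:
```python
from h import *
s=ctrl.read_state();c=get_calibration('wrist');i=camera('wrist');cv2.imwrite('pics/w3.png',i);np.savez('w3.npz',**c)
s2=ctrl.read_state();print(s2['t'],s2['tcp_pos'],np.round(s2['wrist_force'],1))
cv2.imwrite('pics/w3c.png',cv2.resize(i[0:330,60:500],(800,600),interpolation=cv2.INTER_CUBIC))
```

```text
4.7167 [ 0.4570014  -0.1153598   0.04585894] [  4.4 -23.5  -2. ]
```

View pics/w3c.png

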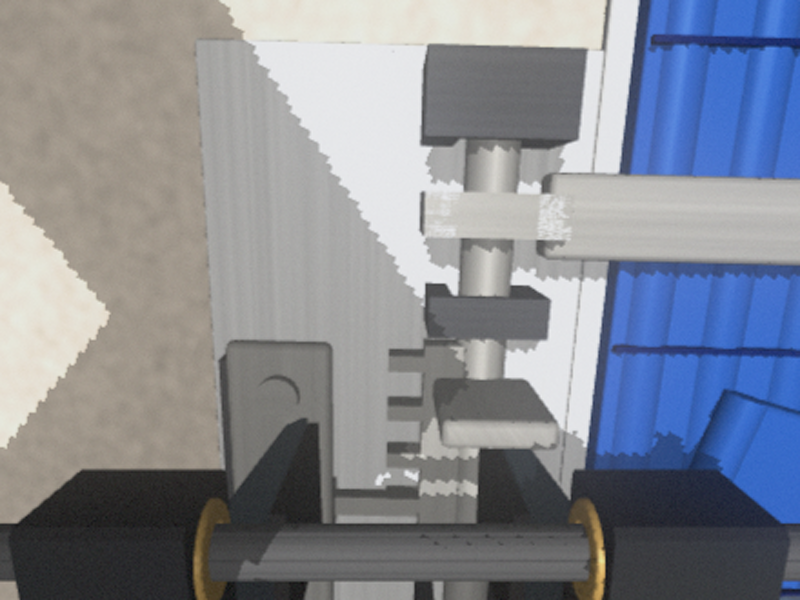

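Run:
```python
from h import *
y=.464;J=np.array([[np.cos(y),np.sin(y),0],[-np.sin(y),np.cos(y),0],[0,0,1]])
for f,L in (('w1.npz',[(506,199,.07,'tab'),(418,170,.03,'t'),(418,210,.03,'t'),(418,248,.03,'t'),(418,288,.03,'t'),(418,322,.03,'t'),(410,187,.03,'arm')]),('w3.npz',[(500,447,.07,'tab'),(404,354,.03,'t'),(404,402,.03,'t'),(404,448,.03,'t'),(404,480,.03,'t?'),(370,492,.03,'arm')])):
    c=dict(np.load(f))
    for u,v,z,n in L: print(f,n,(J@(plane(c,(59.8+u*.55,v*.55-.2),z)-[.4918,-.1305,0])*1000).round(1))
```

```text
w1.npz tab [-0.1 -0.4 70. ]
w1.npz t [-30.2  11.2  30. ]
w1.npz t [-29.9  -4.6  30. ]
w1.npz t [-29.6 -20.1  30. ]
w1.npz t [-29.2 -37.   30. ]
w1.npz t [-28.9 -51.7  30. ]
w1.npz arm [-33.4   4.5  30. ]
w3.npz tab [ 0.2 48.6 70. ]
w3.npz t [-23.8  62.4  30. ]
w3.npz t [-23.4  46.9  30. ]
w3.npz t [-23.1  31.4  30. ]
w3.npz t? [-22.8  20.2  30. ]
w3.npz arm [-33.8  15.7  30. ]
```

Emit:
carry_out(xyz=[[0,-0.001,0],[0,0,0.005],[0.001,-0.001,0.01],[0.001,-0.001,0.012],[0,-0.002,0.025],[0.005,-0.012,0.03],[0.01,-0.025,0.025],[0.01,-0.025,0.015],[0.01,-0.02,0.01],[0,0,0]], turn=[[0,0,0],[0,0,0],[0,0,0],[0,0,0],[0,0,0],[0,0,0],[0,0,0],[0,0,0],[0,0,0],[0,0,0]])

```text
t: 5.55
tcp_pos: [0.4905, -0.2033, 0.1826]
eef_rot: [[-0.468, 0.884, 0.003], [0.884, 0.468, -0.007], [-0.007, -0.001, -1.0]]
wrist_force: [-0.1, 0.2, 1.5]
finger_gap: 0.0462
```

Run:
```python
from h import *
s=ctrl.read_state();c=get_calibration('wrist');i=camera('wrist');cv2.imwrite('pics/w4.png',i);np.savez('w4.npz',**c)
print(s['t'],s['tcp_pos'],np.round(s['wrist_force'],1))
np.savez('side4.npz',**get_calibration('side'));cv2.imwrite('pics/side4.png',camera('side'))
cv2.imwrite('pics/w4c.png',cv2.resize(i[0:330,60:500],(800,600),interpolation=cv2.INTER_CUBIC))
cv2.imwrite('pics/side4c.png',cv2.resize(cv2.imread('pics/side4.png')[200:320,185:335],None,fx=5,fy=5,interpolation=cv2.INTER_CUBIC))
```

```text
5.55 [ 0.49046884 -0.20325228  0.18264698] [-0.1  0.2  1.5]
```

View pics/w4c.png

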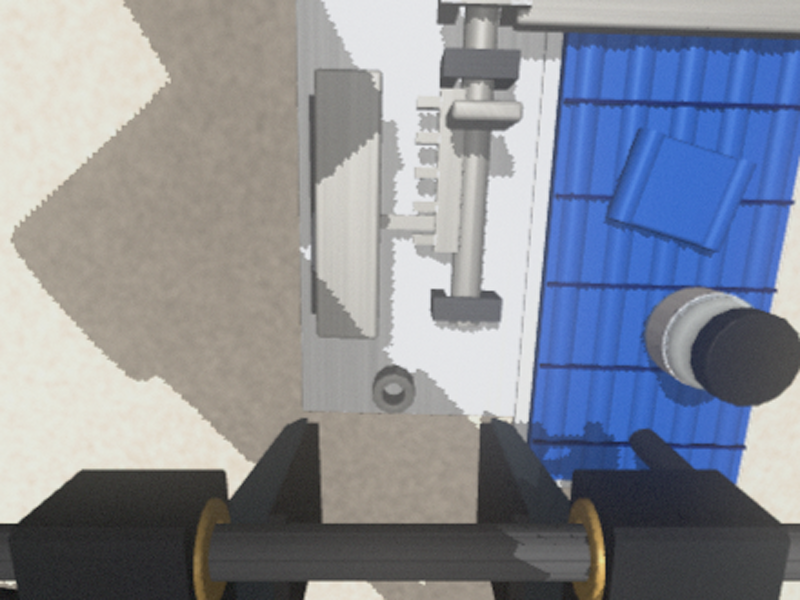

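View pics/side4c.png

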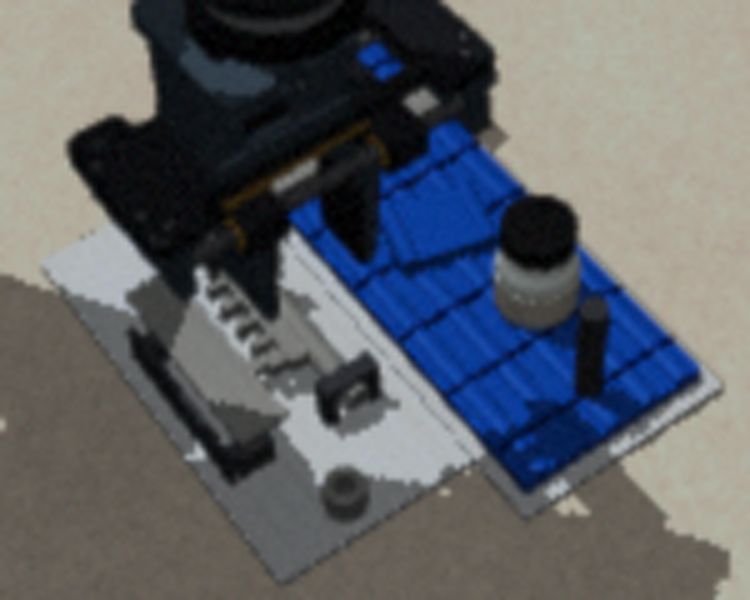

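Run:
```python
from h import *
y=.464;J=np.array([[np.cos(y),np.sin(y),0],[-np.sin(y),np.cos(y),0],[0,0,1]])
c=dict(np.load('w4.npz'))
for u,v,z,n in [(487,125,.07,'tab'),(347,336,.055,'bar rear'),(348,70,.055,'bar front')]: print(n,(J@(plane(c,(59.8+u*.55,v*.55-.2),z)-[.4918,-.1305,0])*1000).round(1))
print('bar end tri',tri((c,(59.8+.55*347,.55*336)),(dict(np.load('side4.npz')),(184.6+260/5,199.6+424/5))))
a=cv2.imread('pics/side0.png');b=cv2.imread('pics/side4.png')
print('bar patch diff',cv2.matchTemplate(b[270:300,205:250],a[275:297,210:245],cv2.TM_CCOEFF_NORMED).max(),cv2.minMaxLoc(cv2.matchTemplate(b[270:300,205:250],a[275:297,210:245],cv2.TM_CCOEFF_NORMED))[3],'(5,5)=unmoved')
```

```text
tab [ 0.3 45.1 70. ]
bar rear [-59.9 -50.2  55. ]
bar front [-59.5  67.6  55. ]
bar end tri (array([ 0.45994036, -0.20142527,  0.05917501]), [np.float64(0.000688983172846805), np.float64(0.0006889831728466791)])
bar patch diff 0.6404498 (5, 5) (5,5)=unmoved
```

Run:
```python
from plant import ticket
print(ticket.sign_off())
```

```text
the job is handed in; nothing more can be done
None
```

I pressed the catch bar about 9 to 11 mm down with one fingertip and pushed the tab with the other until the bolt hit its stop. I then let the bar spring up and drew the hand clear. The job was handed in at about 5.6 s.

**Bolt:** Pressed against its stop, the tab had moved about 49 mm by the wrist camera, with roughly 30 N on the fingertip. After the hand was clear, my first reading gave only 45 mm. I believe I had picked the foot of the tab's rear face. Corrected by eye for that, it is about 49 mm, but I did not measure it again.

**Catch:** The tooth sits between the last two teeth. The bar measures 118 mm long when taken at its full height of 55 mm, and its end is back at its starting place in the side view. Triangulating the bar's end gave a height of 59 mm, which is a little high but clearly up. The image match of the bar area was only moderate (0.64, because shadows had changed), though it showed no shift.

**During the push:** Early on, the hand rode up and the bar rose to about 5 mm down, so I backed off, pressed again and carried on.

**Other things:** The jar, drift, module and bush look undisturbed in the last pictures. The hammer, mug, driver and box were never approached, and I did not check them again.

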